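# Engage the T-handle with the damper stem and open the duct damper

### The job

The T-handle of the dust-duct damper stands in its cup but has not dropped home, because the slot in its foot is not lined up with the flat tongue of the stem hidden below it. Feel for the stem by turning the handle until the slot drops fully down over the tongue, then turn the seated handle clockwise (seen from above) to open the damper, until its bar lies along the duct; leave the handle seated and let go. Do not disturb the tape measure, the jar or the cork block.

Things in the scene. Friction and masses are not known exactly. Their poses are not given: they have to be found in the camera images.
- damper: Fixed damper: grey metal duct, 200 long, 60 in diameter, lying level on a 120 x 190 x 12 plywood board. Origin: on the bench top under the stem axis; z up, y along the duct. On the duct's middle stands the upright cup. In it the stem turns about the vertical axis; clockwise (from above) opens the damper, and a stop ends its travel when its tongue lies along the duct.
- cup (a point): Centre of the cup's floor, 88 above the bench; axes as the damper. Cup: inside diameter 59, outside 70, rim 30 above its floor. On the floor stands the stem's tongue, hidden: 46 long, 15 wide, 16 high, at an unknown angle 0.5 to 1.3 rad counter-clockwise (from above) of the duct's line. It turns stiffly (0.35 N m), stays where left; a light press while turning does not drag it.
- t_handle: Loose dark steel T-handle, 0.25 to 0.5 kg. Origin: centre of its underside; z up, y along bar and slot. Foot: disc of diameter 56, 34 high, slot 18 wide, 18 deep right across its underside (fits either way round). It starts 14 deep in the cup, on the tongue (origin 104 above the bench), and drops 16 to the cup floor when within 0.07 rad of the tongue. Play in the cup 1.5, at the tongue 0.07 rad.
- bar (a point): Centre of the T-handle's grip bar, 62 above the handle's origin; axes as the handle. The bar is 110 long (y), 18 wide (x) and 28 high, on a neck of diameter 21 and 14 high that rises from the foot. At the start the bar points 0.1 to 1.2 rad clockwise (from above) of the duct's line.
- tape_measure: Bystander: yellow and black tape measure, 36 x 88 x 62, loose on the bench beyond the duct. Origin: centre of its underside.
- jar: Bystander: clear jar with a green lid, diameter 69, 84 high, loose on the bench beyond the duct. Origin: centre of its underside.
- cork_block: Bystander: brown cork block, 64 x 107 x 35, loose on the bench on the robot's side of the duct. Origin: centre of its underside.
Not all that is in view belongs to the job. What is meant by the t_handle is not yellow, and is the larger of those in its own colour.

How it is judged:
On the way:
1. the handle has dropped home over the stem's tongue (z of t_handle in the frame of damper between 0.083 and 0.092 m and horizontal distance between t_handle and damper below 0.006 m and angle between t_handle's own z axis and vertical below 0.08 rad), for 0.2 s.
At the end, for the whole second after the job is handed in: the T-handle is down in its cup (underside within 4 mm of the cup floor, upright) with its bar within 0.17 rad of the duct's line, at rest and released (all of step 1 and angle between the y axis of t_handle and the y axis of damper, either way round below 0.17 rad and linear speed of t_handle below 0.02 m/s); the robot touches nothing.
It fails at once if a bystander (tape measure, jar or cork block) was moved by more than 25 mm or tipped (distance of any of tape_measure, jar, cork_block from where it was at the start of the episode above 0.025 m or angle between any of tape_measure, jar, cork_block's own z axis and vertical above 0.4 rad).
It also fails if it takes over 51 s, if anything falls off the work surface, if the arm or the gripper's body presses on something with over 40 N, if the wrist force passes 120 N, or if a joint passes its speed limit or range.

### The arm

A 6-joint arm with a two-finger parallel gripper is mounted at the origin on a cart in front of the work surface, level with it; the furniture and walls round the work are solid. World frame = base frame: x ahead of the robot, y to its left, z up, the work surface at z = 0. Lengths are in m, angles in rad, forces in N, time in s.
With the tool pointing down it reaches from about 0.275 to 0.875 m from the base axis. Payload 12.5 kg.
Tool frame: the origin (TCP) lies at the very end of the fingers, on their centre line; the grasp point (between the pads) lies 19 mm behind it; x points along the fingers, y is the direction in which the jaws open and shut, and the axes are right-handed (so a half turn about x gives the same grasp; the last joint's range is limited). The gripper opens to 85 mm and grips with 20 to 120 N. Pads are 22 mm wide; open, the fingers measure 114 mm over their backs; the gripper's body (76 mm by 85 mm) begins 54 mm behind the grasp point. The pads swing forward as they close: fully open they stand 13 mm farther back than shut.
Start: joints at [-1.231, 0.351, 1.652, -0, 1.139, -0.085], TCP at [0.227, -0.501, 0.231] pointing down, gripper open.
Joint ranges: [-2.75, 2.75], [-0.79, 2.1], [0.01, 2.65], [-1.57, 4.71], [0.07, 3.14], [-2.87, 2.87]. Speed limits (rad/s): [2.22, 2.22, 2.79, 3.14, 3.14, 3.14].

### API

Orientations are given as a 3x3 rotation matrix whose columns are the frame's x, y, z axes.
In Python, from bench import manip gives the robot as it stands. Calls block until the motion is done:
- manip.move_ptp(position, orientation): joint-space move of the TCP to a pose.
- manip.move_l(position, attitude=None, max_speed=0.15): straight line of the TCP; attitude=None keeps the orientation; max_speed is the mean speed in m/s.
- manip.move_j(angles): joint-space move.
- manip.set_gripper(opening, effort=None): opening from 0.0 (shut) to 1.0 (fully open); effort is the grip in N (None keeps the last); returns when the fingers have stopped.
- manip.dwell(seconds).
- manip.inverse_kinematics(position, orientation): joint angles nearest the present ones, or None.
- manip.grab_frame(name): name is "side" or "top"; returns (picture, depth): 420x560x3 uint8, red, green, blue; 420x560 float32, m along the optical axis (not along the pixel's ray), 0 where there is no reading.
- manip.get_calibration(name): a dict with "camera_matrix" (3x3 intrinsics, pixels), "R" (3x3) and "t" (3): a world point X has camera coordinates R X + t. Camera axes: x right, y down, z forward; pixel columns grow to the right and rows downward; lengths in m; the calibration is good to about 2 mm. A picture is of the moment at which its call begins. get_calibration takes no time and is no camera call.
A pose or a line that the arm cannot do raises manip.Unreachable and nothing moves.
- manip.sign_off(): hands the job in, once; it reports no verdict.
Trained networks look in the newest picture that a camera, given by its name, has taken for a name from the list of things; names that differ only in an ending like _2 or _b are one class to them, and where a whole thing is asked for, a point or a joint stands for the part that bears it (a point fixed in the world has none). Each returns a list of dicts, best first, with "confidence" (0 to 1); they miss things now and then, are a little off and sometimes report something else, mostly with a low value. They report only what shows in the picture. A call takes as long as a camera call. They do not tell look-alikes from the thing itself.
- manip.look_for(camera, name): "at" ([x, y, z] in m, in world coordinates, good to about 4 mm: the middle of the surface that is visible of it).
Readings, each from a call of its own:
- manip.current_time(): time.
- manip.current_qpos(): joint angles.
- manip.current_joint_vel(): joint speeds.
- manip.current_joint_torque(): joint torques, N m.
- manip.current_ee_pos(): TCP position.
- manip.current_tcp_rot(): TCP orientation.
- manip.current_force(): force on the tool from outside, world axes, zero at the start.
- manip.current_ft_torque(): the same for the moment, N m.
- manip.current_grip_width(): opening from 0.0 (shut) to 1.0 (fully open).
Only numpy, scipy, OpenCV 4.12 (cv2) and the standard library are available. Lean on these libraries where they do the work, as an engineer would, in place of code of your own. Each camera call takes 0.05 s, during which the arm holds its last target.

## Working session

There is one attempt and no reset: what is moved stays moved. The work goes in short steps, each a Python script; the robot and the scene stay as the last script left them, time stands still between calls to the robot, and variables do not carry over. Pictures are saved under pics/ and viewed, and the job is handed in when it is done.

```bash
ls; mkdir -p pics; python3 - <<'E'
from bench import manip
import cv2,numpy as np
for n in("side","top"):
    p,d=manip.grab_frame(n); cv2.imwrite(f"pics/{n}0.png",p[:,:,::-1]); np.save(f"pics/{n}0.npy",d)
    c=manip.get_calibration(n); print(n,c)
    for k in("damper","t_handle","bar","tape_measure","jar","cork_block"):
        try: print(k,[(np.round(r["at"],3),round(r["confidence"],2)) for r in manip.look_for(n,k)])
        except Exception as e: print(k,repr(e))
print(manip.current_time())
E
```

```text
pics
side {'camera_matrix': array([[471.51770174,   0.        , 281.02972098],
       [  0.        , 471.51770174, 208.02967706],
       [  0.        ,   0.        ,   1.        ]]), 'R': array([[ 0.99861754,  0.0498224 , -0.01675531],
       [ 0.00658298, -0.43478803, -0.90050876],
       [-0.05215051,  0.89915354, -0.43451493]]), 't': array([-0.53957829,  0.09984191,  1.01315744])}
damper [(array([ 0.544, -0.006,  0.043]), 0.74)]
t_handle [(array([ 0.494, -0.165,  0.04 ]), 0.8), (array([0.365, 0.164, 0.05 ]), 0.69), (array([0.54 , 0.02 , 0.136]), 0.59)]
bar [(array([ 0.491, -0.161,  0.039]), 0.89), (array([0.366, 0.161, 0.05 ]), 0.7), (array([0.542, 0.025, 0.139]), 0.56)]
tape_measure [(array([0.689, 0.007, 0.035]), 0.88), (array([0.639, 0.113, 0.052]), 0.67), (array([0.535, 0.025, 0.139]), 0.26)]
jar []
cork_block []
top {'camera_matrix': array([[492.69444268,   0.        , 274.90507636],
       [  0.        , 492.69444268, 211.00403842],
       [  0.        ,   0.        ,   1.        ]]), 'R': array([[-0.00552033, -0.99997995,  0.00310274],
       [-0.98430647,  0.00488647, -0.17639984],
       [ 0.17638114, -0.00402783, -0.9843137 ]]), 't': array([0.03670829, 0.56361807, 1.07047857])}
damper [(array([0.52 , 0.041, 0.042]), 0.63)]
t_handle [(array([0.361, 0.169, 0.074]), 0.77), (array([0.53 , 0.046, 0.176]), 0.61)]
bar [(array([ 0.484, -0.158,  0.056]), 0.89), (array([0.357, 0.172, 0.078]), 0.8), (array([0.537, 0.048, 0.177]), 0.58), (array([ 0.42 , -0.011,  0.031]), 0.2), (array([0.632, 0.138, 0.089]), 0.18)]
tape_measure [(array([0.678, 0.022, 0.055]), 0.68), (array([0.536, 0.044, 0.175]), 0.54)]
jar [(array([0.634, 0.138, 0.084]), 0.85)]
cork_block [(array([ 0.42 , -0.008,  0.034]), 0.86)]
0.7
```

View pics/side0.png

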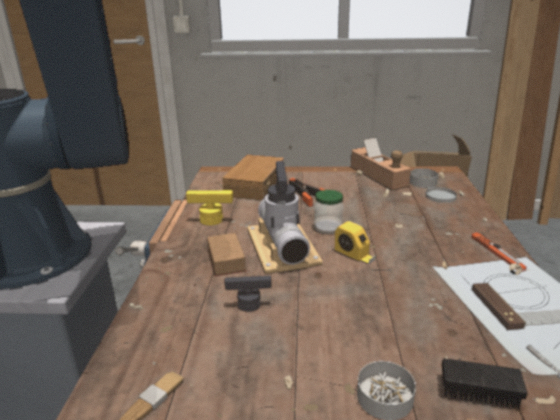

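View pics/top0.png

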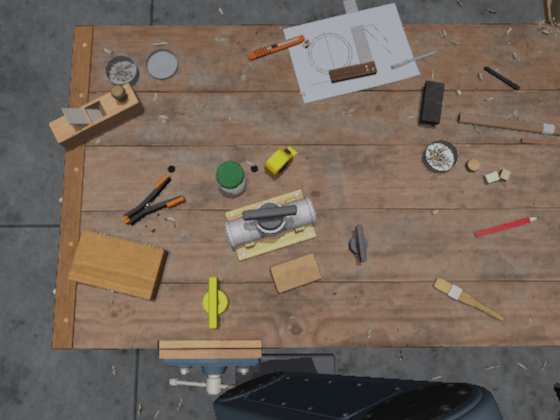

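```bash
cat > h.py <<'E'
from bench import manip
import cv2,numpy as np
def cloud(n,d):
    c=manip.get_calibration(n);K=c["camera_matrix"]
    v,u=np.mgrid[:d.shape[0],:d.shape[1]]
    P=np.stack([(u-K[0,2])/K[0,0]*d,(v-K[1,2])/K[1,1]*d,d],-1)
    return (P-c["t"])@c["R"]
def rect(P,m):
    q=P[m][:,:2].astype(np.float32); (c,s,a)=cv2.minAreaRect(q*1000)
    b=cv2.boxPoints((c,s,a)); e=b[1]-b[0]; f=b[2]-b[1]
    l=e if np.hypot(*e)>np.hypot(*f) else f
    th=np.arctan2(-l[0],l[1]); th=(th+np.pi/2)%np.pi-np.pi/2  # angle of y axis from world y, ccw
    mu=q.mean(0); w,V=np.linalg.eigh(np.cov((q-mu).T)); pl=V[:,1]; tp=np.arctan2(-pl[0],pl[1]); tp=(tp+np.pi/2)%np.pi-np.pi/2
    return np.round(np.array(c)/1000,4),np.round(s,1),round(float(th),3),round(float(tp),3),mu.round(4),int(m.sum())
E
python3 - <<'E'
from h import *
p=cv2.imread("pics/top0.png");d=np.load("pics/top0.npy");P=cloud("top",d);x,y,z=P[...,0],P[...,1],P[...,2]
roi=(abs(x-.535)<.14)&(abs(y-.04)<.14)&(d>0)
m=roi&(z>.165)&(z<.2); print("bar",rect(P,m),np.median(z[m]))
hsv=cv2.cvtColor(p,cv2.COLOR_BGR2HSV)
dm=roi&(z>.05)&(z<.085)&(abs(x-.535)<.085); print("duct",rect(P,dm))
b=roi&(z>.006)&(z<.018); b=cv2.morphologyEx(b.astype(np.uint8),cv2.MORPH_OPEN,np.ones((3,3)))>0
b&=(x>.43); 
print("board",rect(P,b))
cm=roi&(z>.108)&(z<.125);print("rim",rect(P,cm))
vis=p.copy(); vis[b]=(0,255,0);vis[dm]=(255,0,0);vis[m]=(0,0,255);vis[cm]=(255,255,0)
c=np.hstack([cv2.resize(i[150:300,190:340],(400,400),interpolation=2) for i in(p,vis)]);cv2.imwrite("pics/crop0.png",c)
E
```

```text
bar (array([0.5385, 0.0463]), array([ 19.5, 110.1]), 0.124, 0.11, array([0.5375, 0.0464], dtype=float32), 523) 0.17919716537983543
duct (array([0.5737, 0.0557]), array([144.5, 200.6]), 0.267, 0.166, array([0.5385, 0.0556], dtype=float32), 1575)
board (array([0.5386, 0.0463]), array([120.4, 189.5]), 0.301, 0.334, array([0.5232, 0.0415], dtype=float32), 1536)
rim (array([0.5382, 0.0445]), array([65.5, 69.2]), 1.414, -1.317, array([0.528 , 0.0453], dtype=float32), 205)
```

View pics/crop0.png

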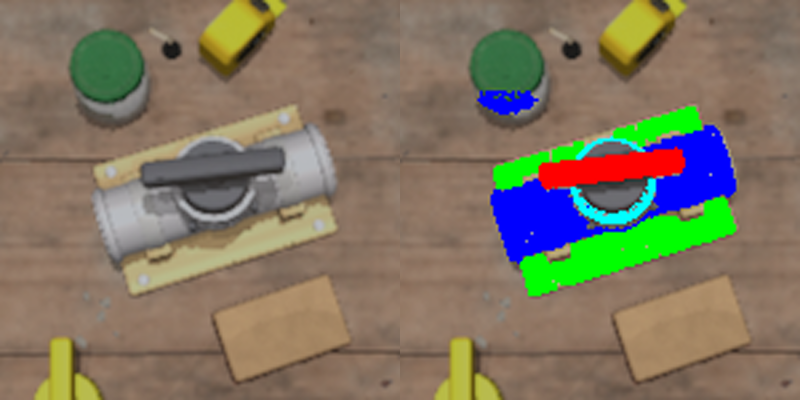

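```bash
cat >> h.py <<'E'
C=np.array([.5385,.0463]); DUCT=.301
def R(th,s=1):
    x=np.array([0,0,-1.]);y=s*np.array([np.cos(th),np.sin(th),0]);return np.stack([x,y,np.cross(x,y)],1)
E
python3 - <<'E'
from h import *
print(manip.current_tcp_rot().round(2) if hasattr(manip.current_tcp_rot(),'round') else manip.current_tcp_rot(), manip.current_grip_width(), manip.current_force())
for s in(1,-1):
  for th in(0.1,.3,.8,1.7):
    for zz in (.28,.134):
      q=manip.inverse_kinematics([*C,zz],R(th,s)); print(s,th,zz,None if q is None else np.round(q,2))
E
```

```text
[[-0.    0.41 -0.91]
 [-0.   -0.91 -0.41]
 [-1.    0.    0.  ]] 0.9980761339111032 [0.42578958 0.1892386  0.08297872]
1 0.1 0.28 [-0.    0.29  1.62 -0.    1.24 -0.1 ]
1 0.1 0.134 [-0.    0.46  1.76 -0.    0.92 -0.1 ]
1 0.3 0.28 [-0.    0.29  1.62 -0.    1.24 -0.3 ]
1 0.3 0.134 [-0.    0.46  1.76 -0.    0.92 -0.3 ]
1 0.8 0.28 [-0.    0.29  1.62 -0.    1.24 -0.8 ]
1 0.8 0.134 [-0.    0.46  1.76 -0.    0.92 -0.8 ]
1 1.7 0.28 [-0.    0.29  1.62 -0.    1.24 -1.7 ]
1 1.7 0.134 [-0.    0.46  1.76 -0.    0.92 -1.7 ]
-1 0.1 0.28 None
-1 0.1 0.134 None
-1 0.3 0.28 [-0.    0.29  1.62 -0.    1.24  2.84]
-1 0.3 0.134 [-0.    0.46  1.76 -0.    0.92  2.84]
-1 0.8 0.28 [-0.    0.29  1.62 -0.    1.24  2.34]
-1 0.8 0.134 [-0.    0.46  1.76 -0.    0.92  2.34]
-1 1.7 0.28 [-0.    0.29  1.62 -0.    1.24  1.44]
-1 1.7 0.134 [-0.    0.46  1.76 -0.    0.92  1.44]
```

```bash
python3 - <<'E'
from h import *
r=R(.117)
manip.move_ptp([*C,.26],r)
manip.move_l([*C,.149],r,max_speed=.12)
print(manip.current_time(),np.round(manip.current_force(),2))
manip.set_gripper(0.0,20)
w=manip.current_grip_width()
print("grip",w,np.round(manip.current_force(),2),np.round(manip.current_ee_pos(),4),manip.current_time())
p,d=manip.grab_frame("side"); cv2.imwrite("pics/side1.png",cv2.resize(p[100:320,150:400],(750,660))[:600,:,::-1])
E
```

```text
4.025 [ 0.1  -0.15 -0.34]
grip 0.22291930107152946 [ 1.04 -0.8   2.17] [0.5388 0.0463 0.1492] 4.65
```

View pics/side1.png

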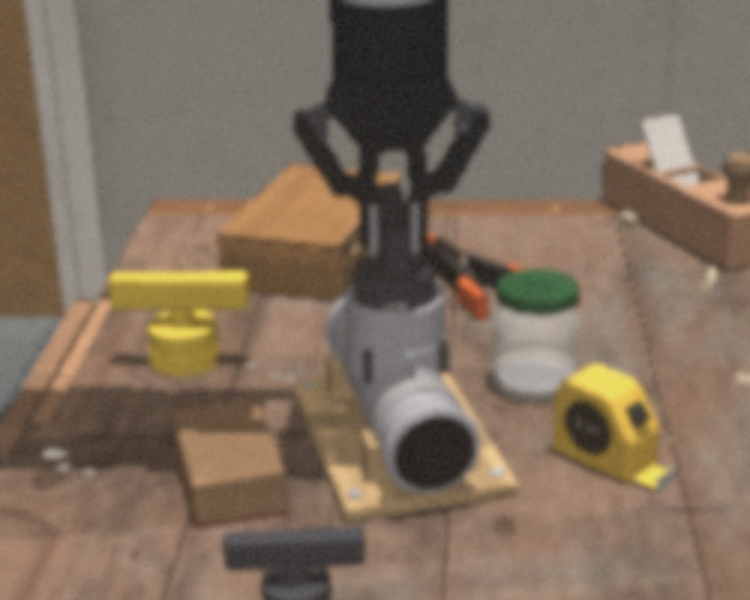

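```bash
python3 - <<'E'
from h import *
manip.set_gripper(0.255)
print(manip.current_grip_width(),np.round(manip.current_force(),2),np.round(manip.current_ft_torque(),3),manip.current_time())
def barz():
    p,d=manip.grab_frame("side");P=cloud("side",d);z=P[...,2]
    m=(np.hypot(P[...,0]-C[0],P[...,1]-C[1])<.06)&(np.hypot(P[...,0]-C[0],P[...,1]-C[1])>.04)&(z>.125)&(z<.19)&(d>0)
    return (np.percentile(z[m],95).round(4) if m.sum()>5 else None, int(m.sum()))
print(barz())
th=.117
for th in [.45,.75]+list(np.arange(.82,1.30,.07)):
    manip.move_l([*C,.149],R(th))
    M=np.array(manip.current_ft_torque());F=np.array(manip.current_force())
    print(round(th,3),F.round(2),M.round(3),barz(),round(manip.current_time(),2))
    if th>.5 and abs(M[2])>.2: break
E
```

```text
0.2564609187374777 [-0.42 -0.54  0.64] [ 0.023 -0.102  0.01 ] 4.9167
(np.float64(0.1792), 164)
0.45 [ 0.25 -0.21 -0.45] [ 0.013  0.024 -0.002] (np.float64(0.1787), 152) 5.5
0.75 [-0.09  0.82  0.38] [ 0.003  0.048 -0.011] (np.float64(0.1788), 188) 6.0
0.82 [-0.73 -0.01  0.14] [ 0.004 -0.006 -0.003] (np.float64(0.1785), 188) 6.3
0.89 [ 0.42  0.47 -0.16] [0.027 0.023 0.003] (np.float64(0.1789), 199) 6.6
0.96 [ 0.25 -0.88 -0.03] [ 0.029 -0.004  0.035] (np.float64(0.1631), 215) 6.9
1.03 [-0.02  0.27 -0.8 ] [-0.016 -0.031  0.01 ] (np.float64(0.163), 227) 7.2
1.1 [-0.32  1.54  0.44] [0.105 0.031 0.009] (np.float64(0.1632), 221) 7.5
1.17 [0.81 0.96 0.11] [ 0.297 -0.206 -0.219] (np.float64(0.1632), 228) 7.8
```

```bash
python3 - <<'E'
from h import *
def st(n): print(n,np.round(manip.current_force(),2),np.round(manip.current_ft_torque(),3),round(manip.current_grip_width(),3),round(manip.current_time(),2))
manip.move_l([*C,.149],R(1.1)); manip.move_l([*C,.134],R(1.1)); st("low")
manip.set_gripper(0.0,80); st("grip")
for th in (.9,.7,.5,.4,.35,.30,.27,.24):
    manip.move_l([*C,.134],R(th)); st(th)
    if abs(manip.current_ft_torque()[2])>1.2: break
p,d=manip.grab_frame("top");np.save("pics/top2.npy",d)
E
```

```text
low [-0.29  0.61 -0.13] [ 0.104 -0.11  -0.052] 0.257 8.3
grip [ 0.69  2.5  -5.33] [ 0.411 -0.087 -0.294] 0.214 8.52
0.9 [-5.07  7.04 -2.1 ] [ 1.264  1.014 -0.062] 0.197 8.87
0.7 [-1.95  7.02 -2.3 ] [1.248 0.16  0.052] 0.197 9.22
0.5 [-0.44  7.42 -3.01] [ 1.442  0.19  -0.025] 0.196 9.57
0.4 [-0.57  7.68 -3.04] [ 1.516 -0.004  0.058] 0.199 9.82
0.35 [ 0.06  9.06 -3.85] [ 1.661 -0.084  0.242] 0.194 10.07
0.3 [ 0.66  8.3  -3.29] [ 1.639 -0.147  0.285] 0.198 10.32
0.27 [ 1.48  9.92 -4.62] [ 1.742 -0.183  0.328] 0.195 10.57
0.24 [ 1.47  9.3  -5.33] [ 1.746 -0.208  0.361] 0.198 10.82
```

```bash
python3 - <<'E'
from h import *
manip.set_gripper(0.4); print(np.round(manip.current_force(),2),np.round(manip.current_ft_torque(),3))
manip.move_l([*C,.24],R(.24)); manip.move_ptp([.3,-.35,.3],R(-1.))
p,d=manip.grab_frame("top");P=cloud("top",d);x,y,z=P[...,0],P[...,1],P[...,2]
m=(d>0)&(np.hypot(x-C[0],y-C[1])<.065)&(z>.145); print("bar",rect(P,m),np.median(z[m]),manip.current_time())
s,_=manip.grab_frame("side")
cv2.imwrite("pics/end.png",np.hstack([cv2.resize(i,(400,400)) for i in(p[150:300,190:340],s[150:300,180:380])])[:,:,::-1])
E
```

```text
[-0.91  0.1   0.38] [-0.068 -0.038 -0.008]
bar (array([0.5386, 0.0447]), array([ 18.6, 109.4]), 0.276, 0.283, array([0.5373, 0.0449], dtype=float32), 515) 0.16323142010810587 13.7917
```

View pics/end.png

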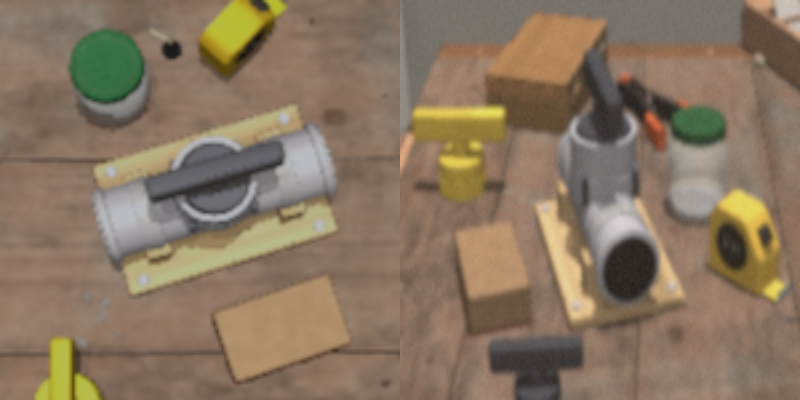

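The pictures show the bar lying along the duct and seated in the cup, with the jar, tape measure and cork block where they were. I'm handing in.

```bash
python3 -c "
from h import *
manip.dwell(.3); manip.sign_off(); print(manip.current_time())"
```

```text
the job is handed in; nothing more can be done
the job is handed in; nothing more can be done
```

The job is handed in: the T-handle dropped home over the tongue, I turned it clockwise until its bar lay along the duct, and the gripper let go and moved clear. `sign_off` gave no verdict, so this rests on my own checks.

- **Which handle:** I took the larger dark one standing in the cup. The yellow one and the small dark one on the bench were look-alikes.
- **Feeling for the stem:** I held the bar loosely between the fingers and turned it counter-clockwise in small steps. It fell about 16 mm at a tool angle of about 0.96 rad, roughly 0.66 rad counter-clockwise of the duct's line.
- **Opening the damper:** I gripped with 80 N and turned it clockwise. The turning moment rose to about 0.36 N m over the last steps. That is about the stem's own stiffness, so it doesn't clearly show the stop was reached.
- **Last checks:**
  - **Height:** the bar's top measured at 0.163 m, which puts the underside about 87 mm above the bench (home is 88).
  - **Angle:** the bar is at about 0.28 rad against 0.30 rad for the duct, so within about 0.03 rad.
  - **Position:** the bar's centre is within about 2 mm of the damper axis.
  - **Bystanders:** the jar, tape measure and cork block look unmoved in the pictures; I did not measure them.
- **Small mismatch:** the gripper reading fell from 0.22 to 0.20 under the firm grip, so the fingers may have settled a little. The final picture showed no effect on the handle.
- **Time:** the last clock reading before hand-in was about 14 s, against the 51 s limit.

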